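# Gauge two saw-cut channel pieces in the taper gauge

### The job

Gauge the two saw-cut steel channel pieces so their cut lengths can be read off the marks: the shorter one first, then the longer one behind it. Lay each piece flat in the wide end of the taper gauge, lengthwise across the lane with one cut end flat against the straight fence, slide it along that fence down the narrowing lane until it stops and press it firmly snug between the two fences, with steady hand pressure and without forcing it, then let go and leave it there. Leave the other things on the bench alone.

Things in the scene. Friction and masses are not known exactly. Their poses are not given: they have to be found in the camera images.
- gauge: steel taper gauge fixed to the bench: dark base plate 270 x 166 x 6 mm, origin at the centre of its underside, z up, +x down the lane to its narrow end (-x: the open wide end, where pieces go in). Pieces slide on its top, z = +6 mm (steel on steel, friction about 0.6). Straight fence on +y, tapered fence on -y. A steady push of about 10 N down the lane seats a piece and it then stays wedged; over 25 N on a fence is forcing it
- straight_fence: straight fence, part of the gauge; origin at the middle of its inner face, at the plate's top; axes as the gauge: face at y = +50 mm in the gauge's frame. A fixed bright bar with engraved marks, 256 mm long, 20 mm wide, 16 mm high. Lane width: about 58 mm at x = +125 mm, 1 mm more for every 5 mm toward -x (about 108 mm at x = -125 mm), give or take the 3 mm by which the other fence is set
- taper_fence: tapered fence: fixed bright bar 260 x 20 x 16 mm with two hex screws, set up to 3 mm in or out. Origin at the middle of its inner face, at the height of the plate's top (6 mm over the bench); x along that face to the narrow end, y square from the face into the lane. It stands at 0.197 rad to the straight fence. A piece let turn can jam askew, flush to this fence: that is no reading
- lane_mouth (a point): a good spot to lay a piece down: mid-lane near the wide end, on the plate's top (105 mm from the gauge's centre toward the wide end, 50 mm from the straight fence's inner face); the lane is about 104 mm wide there; axes as the gauge
- short_cut_centre (a point): centre (15 mm over the underside) of the shorter piece: brown steel U-section lying open side up, 46 mm over its two flanges, 30 mm high, walls 5 mm, 60 to 70 mm long (not measured: the gauge tells; its stop in the lane must be felt), 0.12 to 0.21 kg. x along its length, y across the flanges, z up; both ends alike. Grip it across the flanges
- long_cut_centre (a point): the same point of the longer channel piece: same section and axes, 72 to 82 mm long (not measured), 0.12 to 0.21 kg. It stops in the lane well before the shorter one
- short_cut: the shorter channel piece itself; origin at the centre of its underside, axes as its centre point
- long_cut: the longer channel piece itself; origin at the centre of its underside, axes as its centre point
- masking_tape: bystander: roll of tape, 94 mm across, 25 mm high, lying behind the gauge; origin at the centre of its underside
- parts_tin: bystander: small olive tin box 73 x 103 x 33 mm; origin at the centre of its underside
- paint_marker: bystander: paint marker lying on the bench, 131 mm long, 18 mm thick; origin at its underside
- screwdriver: bystander: red-handled screwdriver, 210 mm long, lying at the right front

How it is judged:
On the way, in this order (a step that is already met when the one before it is completed fails the run):
1. the shorter piece is pressed snug between both fences (at least 3 N on each) (angle between short_cut's own z axis and vertical below 0.06 rad and z of short_cut_centre in the frame of gauge between 0.017 and 0.024 m and angle between the x axis of short_cut and the y axis of gauge, either way round below 0.06 rad and contact force between short_cut and straight_fence above 3 N and contact force between short_cut and taper_fence above 3 N), for 0.2 s.
2. the longer piece is pressed snug between both fences behind it (at least 3 N on each) (angle between long_cut's own z axis and vertical below 0.06 rad and z of long_cut_centre in the frame of gauge between 0.017 and 0.024 m and angle between the x axis of long_cut and the y axis of gauge, either way round below 0.06 rad and contact force between long_cut and straight_fence above 3 N and contact force between long_cut and taper_fence above 3 N), for 0.2 s.
At the end, for the whole second after the job is handed in: Both pieces lie flat and at rest on the gauge's plate, square to the straight fence within 0.06 rad, and each is still held snug between the two fences: it touches both with at least 0.5 N, let go (angle between each of short_cut, long_cut's own z axis and vertical below 0.06 rad and z of short_cut_centre in the frame of gauge between 0.017 and 0.024 m and angle between the x axis of each of short_cut, long_cut and the y axis of gauge, either way round below 0.06 rad and z of long_cut_centre in the frame of gauge between 0.017 and 0.024 m and contact force between each of short_cut, long_cut and straight_fence above 0.5 N and contact force between each of short_cut, long_cut and taper_fence above 0.5 N and linear speed of each of short_cut, long_cut below 0.01 m/s).
It fails at once if the shorter piece is forced against a fence (over 25 N) (contact force between short_cut and straight_fence above 25 N or contact force between short_cut and taper_fence above 25 N).
It fails at once if the longer piece is forced against a fence (over 25 N) (contact force between long_cut and straight_fence above 25 N or contact force between long_cut and taper_fence above 25 N).
It fails at once if a bystander is knocked away (moved over 30 mm) (distance of any of masking_tape, parts_tin, paint_marker, screwdriver from where it was at the start of the episode above 0.03 m).
It also fails if it takes over 72 s, if anything falls off the work surface, if the arm or the gripper's body presses on something with over 40 N, if the wrist force passes 120 N, or if a joint passes its speed limit or range.

### The arm

A 6-joint arm with a two-finger parallel gripper is mounted at the origin on a cart in front of the work surface, level with it; the furniture and walls round the work are solid. World frame = base frame: x ahead of the robot, y to its left, z up, the work surface at z = 0. Lengths are in m, angles in rad, forces in N, time in s.
With the tool pointing down it reaches from about 0.4 to 0.825 m from the base axis. Payload 7 kg.
Tool frame: the origin (TCP) lies midway between the tips of the shut fingers; the grasp point (between the pads) lies 19 mm behind it; z points along the fingers, y is the line along which they close (so a half turn about z gives the same grasp; the last joint's range is limited). The gripper opens to 88 mm and grips with 3 to 60 N. Pads are 19 mm wide; open, the fingers measure 130 mm over their backs; the gripper's body (78 mm by 193 mm) begins 47 mm behind the grasp point.
Start: joints at [1.594, 0.359, 0.012, 0, -1.224, -0.288], TCP at [0.177, 0.651, 0.227] pointing down, gripper open.
Joint ranges: [-3.07, 3.07], [-1.43, 2.12], [-1.02, 1.25], [-3.03, 1.67], [-3.05, -0], [-3.03, 3.03]. Speed limits (rad/s): [2.39, 2.39, 3.01, 3.14, 3.14, 3.14].

### API

Orientations are given as [roll, pitch, yaw] about the fixed x, y, z axes, in that order (R = Rz(yaw) Ry(pitch) Rx(roll)).
In Python, from station import get_state, grab_frame, calibration, job_done, boxes_of, regions_of, spot_point gives the robot as it stands. The module is installed in compiled form; this text tells all that it offers.
- The arm moves only by the tool arm_command, never from a script. Its argument "commands" is a list of rows, each an object of numbers: "tx", "ty", "tz": the shift along the tool's x, y, z each as a share of 25 cm, from -1 to 1; "twist": the turn about the tool's z as a share of 180 degrees, from -1 to 1. A call has exactly 8 rows; each row is the pose to reach, as a shift and turn from the pose commanded when the call began, along the tool's axes at that moment, turning the shorter way round; what a row does not reach only later rows make up. A row lasts 1/12 s, in which the tool goes at most 41.7 mm and 7.16 degrees, less where a joint would pass 70% of its speed; a pose out of reach is approached as far as the arm can. A call with a number of a shift or a turn outside -1 to 1 is refused whole. A call with a gripper value outside its range is refused whole. "claw" is the opening, from 0 (shut) to 1 (fully open), set as the call begins (left out, the last holds). The fingers move at their own pace and stop on an object; "grip_force" is the grip in N (left out, the last holds). Time passes only in rows, so rows that repeat a pose let the fingers close, or fill a call up. It gives the time, the measured TCP pose, the force, the opening and the grip force at its end, in the units of the state.
- get_state(): the state, without advancing time (a new reading comes with each control period).
- grab_frame(name): name is "side" or "top" or "wrist"; returns the picture (420x560x3 uint8, red, green, blue); there is no depth.
- calibration(name): a dict with "camera_matrix" (3x3 intrinsics, pixels), "extrinsics" (4x4, takes a point from camera to world coordinates). Camera axes: x right, y down, z forward; pixel columns grow to the right and rows downward; lengths in m; the calibration is good to about 2 mm. A picture is of the moment at which its call begins: read the wrist's pose just before it. calibration takes no time and is no camera call; for the wrist camera it gives the pose at the moment of the call.
- job_done(): hands the job in; it is judged then, once.
Trained networks look in the newest picture that a camera, given by its name, has taken for a name from the list of things; names that differ only in an ending like _2 or _b are one class to them, and where a whole thing is asked for, a point or a joint stands for the part that bears it (a point fixed in the world has none). Each returns a list of dicts, best first, with "score" (0 to 1); they miss things now and then, are a little off and sometimes report something else, mostly with a low value. They report only what shows in the picture. A call takes as long as a camera call.
- boxes_of(query, camera): "rect" ([left, top, right, bottom] in pixels, round what is visible of it).
- regions_of(query, camera): "region" (420x560 bool, what is visible of it) and "rect" ([left, top, right, bottom] in pixels, round what is visible of it).
- spot_point(query, camera): "uv" ([column, row] in pixels: a listed point, or the origin of a listed thing).
The state is a dict: "t": time; "q": joint angles; "qd": joint speeds; "joint_efforts": joint torques, N m; "eef_pos": TCP position; "ee_rot": TCP orientation; "force": force on the tool from outside, world axes, zero at the start; "moment": the same for the moment, N m; "width": finger opening in m; "gripper_force": force on a finger pad.
Only numpy, scipy, OpenCV 4.12 (cv2) and the standard library are available. Lean on these libraries where they do the work, as an engineer would, in place of code of your own. Each camera call takes 0.05 s, during which the arm holds its last target. There are 200 camera calls.

## Working session

There is one attempt and no reset: what is moved stays moved. The work goes in short steps, Python scripts to look and compute and a tool call to move; the robot and the scene stay as the last step left them, time stands still between calls to the robot, and variables do not carry over. Pictures are saved under pics/ and viewed, at most 10 in all, crops included, and the job is handed in when it is done.

Besides the shell and the picture viewer there is one more tool, called after "Request:" in YAML: its name, and indented under it one key for each argument. arm_command: Moves the arm, as the interface text tells. Shift numbers are shares of 25 cm and turn numbers shares of 180 degrees, none past 1 either way. Its arguments: {"type":"object","properties":{"commands":{"type":"array"},"claw":{"type":"number"},"grip_force":{"type":"number"}},"required":["commands"]}

```bash
mkdir -p pics; cat > h.py <<'E'
import numpy as np, cv2
from station import *
def ray(cam,uv,C=None):
    C=C or calibration(cam);K=np.array(C["camera_matrix"]);T=np.array(C["extrinsics"])
    d=T[:3,:3]@np.linalg.inv(K)@np.array([uv[0],uv[1],1.]);return T[:3,3],d
def atz(cam,uv,z,C=None):
    o,d=ray(cam,uv,C);return o+d*(z-o[2])/d[2]
def proj(cam,P,C=None):
    C=C or calibration(cam);T=np.linalg.inv(np.array(C["extrinsics"]));p=T[:3,:3]@np.array(P)+T[:3,3]
    q=np.array(C["camera_matrix"])@p;return q[:2]/q[2]
def save(cam,name,img=None):
    img=grab_frame(cam) if img is None else img
    cv2.imwrite(f"pics/{name}.png",img[...,::-1]);return img
E
python3 - <<'E'
from h import *
np.set_printoptions(precision=4,suppress=True)
s=get_state();print(s)
a=save("top","top1");b=save("side","side1")
Z=dict(gauge=0,straight_fence=.006,taper_fence=.006,lane_mouth=.006,short_cut_centre=.015,long_cut_centre=.015)
for c in("top","side"):
    print(c,np.array(calibration(c)["extrinsics"])[:3])
    for n,z in Z.items():
        for r in spot_point(n,c)[:2]: print(c,n,round(r["score"],2),np.round(r["uv"],1),atz(c,r["uv"],z))
E
```

```text
{'t': 0.0, 'q': array([ 1.5941,  0.3594,  0.011 , -0.0003, -1.2241, -0.2881]), 'qd': array([-0.0008,  0.0008, -0.0012, -0.0011,  0.0007,  0.0008]), 'joint_efforts': array([ -0.0003, -58.2728,  29.3063,   6.9972,   0.0072,  -0.0002]), 'eef_pos': array([0.1766, 0.651 , 0.2256]), 'ee_rot': array([ 3.1399, -0.0002, -0.2649]), 'force': array([ 0.7123, -0.2223,  0.1979]), 'moment': array([0.055 , 0.0385, 0.0154]), 'gripper_force': 0.0, 'width': 0.08761339386548875}
top [[ 0.0011 -0.9985  0.0542  0.4845]
 [-0.9998 -0.      0.0191 -0.2682]
 [-0.019  -0.0542 -0.9984  1.1039]]
top gauge 0.81 [251.5 239.6] [ 0.4687 -0.1576  0.    ]
top straight_fence 0.91 [254.2 222.6] [ 0.516  -0.1655  0.006 ]
top taper_fence 0.86 [255.8 247.9] [ 0.4458 -0.1703  0.006 ]
top lane_mouth 0.64 [216.5 247.2] [ 0.4476 -0.0608  0.006 ]
top short_cut_centre 0.87 [157.2 253.1] [0.4313 0.1018 0.015 ]
top long_cut_centre 0.55 [348.7 227.9] [ 0.5014 -0.4266  0.015 ]
side [[ 0.9999 -0.014   0.0062  0.533 ]
 [-0.0133 -0.587   0.8095 -1.1914]
 [-0.0077 -0.8095 -0.5871  0.723 ]]
side gauge 0.68 [316.5 190.7] [ 0.6571 -0.1012  0.    ]
side gauge 0.67 [254.4 201.5] [ 0.4645 -0.1556  0.    ]
side straight_fence 0.62 [272.8 202.6] [ 0.5203 -0.1712  0.006 ]
side taper_fence 0.63 [243.5 202.4] [ 0.4325 -0.1681  0.006 ]
side lane_mouth 0.68 [250.4 181.6] [ 0.4481 -0.052   0.006 ]
side short_cut_centre 0.66 [247.5 161.9] [0.4337 0.0604 0.015 ]
side long_cut_centre 0.6 [264.9 258.5] [ 0.5009 -0.4249  0.015 ]
```

```bash
python3 -c "
import cv2,numpy as np
a=cv2.imread('pics/top1.png');b=cv2.imread('pics/side1.png');c=np.hstack([a,b]);print(c.shape);cv2.imwrite('pics/ts.png',cv2.resize(c,(800,300)))"
```

```text
(420, 1120, 3)
```

View pics/top1.png

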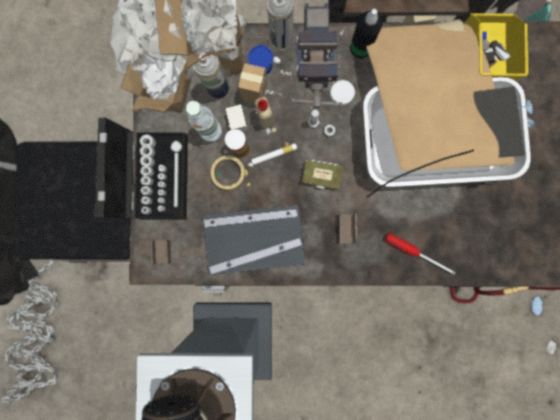

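The top view shows the gauge at about (252,240), with its wide end at the left. The straight fence is the upper bar and the tapered fence the lower. The short piece is at (161,251) and the long one at (347,228). I'll move above the short piece now.

Request:
arm_command:
  commands:
    - {"tx": 0.79, "ty": 0.94}
    - {"tx": 0.79, "ty": 0.94}
    - {"tx": 0.79, "ty": 0.94}
    - {"tx": 0.79, "ty": 0.94}
    - {"tx": 0.79, "ty": 0.94}
    - {"tx": 0.79, "ty": 0.94}
    - {"tx": 0.79, "ty": 0.94}
    - {"tx": 0.79, "ty": 0.94}
  claw: 1
  grip_force: 15

```text
invalid input
```

Request:
arm_command:
  commands:
    - {"tx": 0.75, "ty": 0.92, "twist": -0.084}
    - {"tx": 0.75, "ty": 0.92, "twist": -0.084}
    - {"tx": 0.75, "ty": 0.92, "twist": -0.084}
    - {"tx": 0.75, "ty": 0.92, "twist": -0.084}
    - {"tx": 0.75, "ty": 0.92, "twist": -0.084}
    - {"tx": 0.75, "ty": 0.92, "twist": -0.084}
    - {"tx": 0.75, "ty": 0.92, "twist": -0.084}
    - {"tx": 0.75, "ty": 0.92, "twist": -0.084}

```text
invalid input
```

```bash
python3 - <<'E'
from h import *
np.set_printoptions(precision=4,suppress=True)
s=get_state();print(s['t'],s['eef_pos'],s['ee_rot'],s['force'])
C=calibration("wrist");a=save("wrist","w1");print(np.array(C["extrinsics"])[:3])
for n,z in dict(straight_fence=.006,taper_fence=.006,lane_mouth=.006,short_cut_centre=.015,short_cut=0).items():
    for r in spot_point(n,"wrist")[:2]: print(n,round(r["score"],2),np.round(r["uv"],1),atz("wrist",r["uv"],z,C))
r=regions_of("short_cut","wrist")
if r: m=r[0]["region"].astype(np.uint8);print(r[0]["rect"],r[0]["score"],cv2.minAreaRect(cv2.findNonZero(m)))
E
```

```text
0.7 [0.1767 0.6515 0.2266] [-3.1415  0.     -0.2648] [ 1.1694  0.0794 -0.2179]
[[-0.2617 -0.9199 -0.2921  0.2551]
 [-0.9652  0.2496  0.0786  0.6298]
 [ 0.0006  0.3024 -0.9532  0.385 ]]
```

View pics/w1.png

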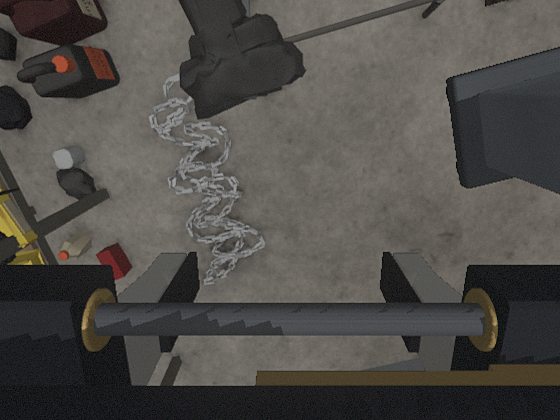

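The moves were refused, probably because each row needs all four keys. The wrist view is still of the floor.

Request:
arm_command:
  commands:
    - {"tx": 0.79, "ty": 0.94, "tz": 0, "twist": 0}
    - {"tx": 0.79, "ty": 0.94, "tz": 0, "twist": 0}
    - {"tx": 0.79, "ty": 0.94, "tz": 0, "twist": 0}
    - {"tx": 0.79, "ty": 0.94, "tz": 0, "twist": 0}
    - {"tx": 0.79, "ty": 0.94, "tz": 0, "twist": 0}
    - {"tx": 0.79, "ty": 0.94, "tz": 0, "twist": 0}
    - {"tx": 0.79, "ty": 0.94, "tz": 0, "twist": 0}
    - {"tx": 0.79, "ty": 0.94, "tz": 0, "twist": 0}
  claw: 1
  grip_force: 15

```text
t: 1.72
eef_pos: [0.3066, 0.3687, 0.227]
ee_rot: [-3.141, 0.0, -0.266]
force: [0.7, 0.8, -0.9]
width: 0.0877
gripper_force: 0.0
```

Request:
arm_command:
  commands:
    - {"tx": 0.76, "ty": 0.9, "tz": 0, "twist": -0.084}
    - {"tx": 0.76, "ty": 0.9, "tz": 0, "twist": -0.084}
    - {"tx": 0.76, "ty": 0.9, "tz": 0, "twist": -0.084}
    - {"tx": 0.76, "ty": 0.9, "tz": 0, "twist": -0.084}
    - {"tx": 0.76, "ty": 0.9, "tz": 0, "twist": -0.084}
    - {"tx": 0.76, "ty": 0.9, "tz": 0, "twist": -0.084}
    - {"tx": 0.76, "ty": 0.9, "tz": 0, "twist": -0.084}
    - {"tx": 0.76, "ty": 0.9, "tz": 0, "twist": -0.084}

```text
t: 2.38
eef_pos: [0.4314, 0.1017, 0.2268]
ee_rot: [3.141, -0.0, -0.005]
force: [-0.0, 0.4, -0.6]
width: 0.0877
gripper_force: 0.0
```

```bash
python3 - <<'E'
from h import *
np.set_printoptions(precision=4,suppress=True)
s=get_state();print(s['t'],s['eef_pos'],s['ee_rot'],s['force'])
C=calibration("wrist");a=save("wrist","w2");print(np.array(C["extrinsics"])[:3])
for n,z in dict(straight_fence=.006,taper_fence=.006,lane_mouth=.006,short_cut_centre=.015,short_cut=0).items():
    for r in spot_point(n,"wrist")[:2]: print(n,round(r["score"],2),np.round(r["uv"],1),atz("wrist",r["uv"],z,C))
r=regions_of("short_cut","wrist")
if r: m=r[0]["region"].astype(np.uint8);print(r[0]["rect"],r[0]["score"],cv2.minAreaRect(cv2.findNonZero(m)))
E
```

```text
2.3833 [0.4314 0.1017 0.2268] [ 3.1411 -0.0003 -0.0046] [-0.013   0.357  -0.5522]
[[-0.0045 -0.9532 -0.3023  0.5127]
 [-1.      0.0047  0.0002  0.1014]
 [ 0.0012  0.3023 -0.9532  0.3852]]
straight_fence 0.81 [552.2  83.9] [ 0.5176 -0.1583  0.006 ]
taper_fence 0.85 [539.2 167.4] [ 0.434  -0.1624  0.006 ]
lane_mouth 0.77 [443.2 146. ] [ 0.457  -0.0583  0.006 ]
short_cut_centre 0.86 [300.8 168.6] [0.4358 0.0894 0.015 ]
short_cut 0.81 [297.5 171.8] [0.4292 0.0924 0.    ]
[276.6, 137.5, 322.3, 206.4] 0.96 ((298.52197265625, 169.85841369628906), (67.36248016357422, 46.88202667236328), 88.53119659423828)
```

View pics/w2.png

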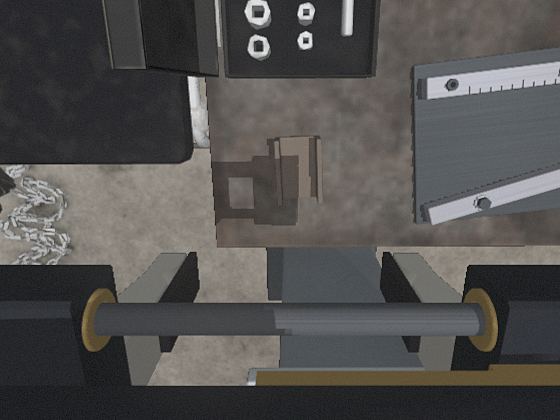

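The wrist view shows the short piece at (298,170), with flanges nearly parallel to the tool's x axis. The gauge is at the right. I'll descend and grip.

Request:
arm_command:
  commands:
    - {"tx": 0.008, "ty": 0.042, "tz": 0.2, "twist": 0}
    - {"tx": 0.008, "ty": 0.042, "tz": 0.36, "twist": 0}
    - {"tx": 0.008, "ty": 0.042, "tz": 0.52, "twist": 0}
    - {"tx": 0.008, "ty": 0.042, "tz": 0.66, "twist": 0}
    - {"tx": 0.008, "ty": 0.042, "tz": 0.78, "twist": 0}
    - {"tx": 0.008, "ty": 0.042, "tz": 0.86, "twist": 0}
    - {"tx": 0.008, "ty": 0.042, "tz": 0.887, "twist": 0}
    - {"tx": 0.008, "ty": 0.042, "tz": 0.887, "twist": 0}

```text
t: 3.4
eef_pos: [0.4312, 0.0958, 0.0035]
ee_rot: [3.139, 0.003, 0.001]
force: [1.0, 1.1, 0.1]
width: 0.0874
gripper_force: 0.0
```

Request:
arm_command:
  commands:
    - {"tx": 0, "ty": 0, "tz": 0, "twist": 0}
    - {"tx": 0, "ty": 0, "tz": 0, "twist": 0}
    - {"tx": 0, "ty": 0, "tz": 0, "twist": 0}
    - {"tx": 0, "ty": 0, "tz": 0, "twist": 0}
    - {"tx": 0, "ty": 0, "tz": 0, "twist": 0}
    - {"tx": 0, "ty": 0, "tz": 0, "twist": 0}
    - {"tx": 0, "ty": 0, "tz": 0, "twist": 0}
    - {"tx": 0, "ty": 0, "tz": 0, "twist": 0}
  claw: 0
  grip_force: 25

```text
t: 4.07
eef_pos: [0.4321, 0.0952, 0.0051]
ee_rot: [3.141, 0.0, -0.001]
force: [-0.8, -1.7, 7.5]
width: 0.0459
gripper_force: 25.0
```

Request:
arm_command:
  commands:
    - {"tx": 0, "ty": 0, "tz": -0.15, "twist": 0}
    - {"tx": 0, "ty": 0.05, "tz": -0.3, "twist": 0}
    - {"tx": 0.04, "ty": 0.2, "tz": -0.4, "twist": 0}
    - {"tx": 0.08, "ty": 0.34, "tz": -0.5, "twist": 0}
    - {"tx": 0.1, "ty": 0.48, "tz": -0.58, "twist": 0}
    - {"tx": 0.1, "ty": 0.62, "tz": -0.66, "twist": 0}
    - {"tx": 0.1, "ty": 0.76, "tz": -0.7, "twist": 0}
    - {"tx": 0.1, "ty": 0.86, "tz": -0.7, "twist": 0}

```text
t: 4.73
eef_pos: [0.4581, -0.122, 0.1826]
ee_rot: [-3.142, -0.005, -0.001]
force: [0.6, 0.3, -2.9]
width: 0.0461
gripper_force: 25.0
```

```bash
python3 - <<'E'
from h import *
np.set_printoptions(precision=4,suppress=True)
s=get_state();print(s['t'],s['eef_pos'],s['ee_rot'],s['force'],s['width'])
C=calibration("wrist");a=save("wrist","w3")
np.save("C3.npy",[C],allow_pickle=True)
for n,z in dict(straight_fence=.006,taper_fence=.006,lane_mouth=.006,gauge=0).items():
    for r in spot_point(n,"wrist")[:1]: print(n,round(r["score"],2),np.round(r["uv"],1),atz("wrist",r["uv"],z,C))
for n in("straight_fence","taper_fence"):
    r=regions_of(n,"wrist")
    if not r: print(n,"none");continue
    m=r[0]["region"];np.save(n+".npy",m);print(n,r[0]["rect"],r[0]["score"])
    vs=[]
    c=[j for j in range(0,560,4) if m[:,j].any()]
    lo=[(j,np.where(m[:,j])[0].max()+.5) for j in c];hi=[(j,np.where(m[:,j])[0].min()-.5) for j in c]
    for nm,e in(("lower",lo),("upper",hi)):
        P=np.array([atz("wrist",p,.022,C)[:2] for p in e[3:-3]])
        l=cv2.fitLine(P.astype(np.float32),cv2.DIST_HUBER,0,1e-5,1e-5).ravel()
        d=(P-l[2:])@[-l[1],l[0]];print(nm,l,"resid",np.std(d),"ends",P[0],P[-1])
E
```

```text
4.7333 [ 0.4581 -0.122   0.1826] [-3.1416 -0.0046 -0.0013] [ 0.5722  0.3093 -2.8659] 0.04605830746056267
straight_fence 0.91 [327.1 116.4] [ 0.5178 -0.1562  0.006 ]
taper_fence 0.76 [331.1 208.3] [ 0.4316 -0.1626  0.006 ]
lane_mouth 0.66 [220.6 183.6] [ 0.4563 -0.0575  0.006 ]
gauge 0.82 [331.  167.8] [ 0.47   -0.1619  0.    ]
straight_fence [179.9, 71.7, 484.7, 135.9] 0.84
lower [ 0.1153 -0.9933  0.5181 -0.1565] resid 0.00033553340956058277 ends [ 0.5046 -0.0384] [ 0.5317 -0.2727]
upper [ 0.1139 -0.9935  0.5391 -0.162 ] resid 0.00031804982282328953 ends [ 0.5247 -0.0401] [ 0.5515 -0.2698]
taper_fence [205.3, 166.9, 481.2, 253.8] 0.79
lower [ 0.3045 -0.9525  0.4387 -0.2451] resid 0.0028992924033019304 ends [ 0.3926 -0.0599] [ 0.4516 -0.2843]
upper [ 0.3059 -0.9521  0.4526 -0.2089] resid 0.00030113122954654117 ends [ 0.405  -0.0606] [ 0.4755 -0.2808]
```

View pics/w3.png

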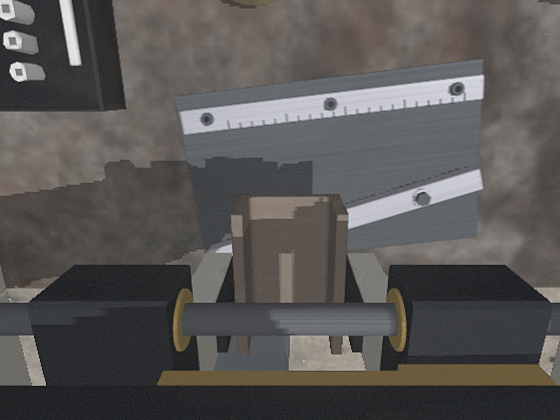

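The wrist view shows both fences clearly: the straight one from (180,110) to (485,75), the tapered one at lower right. The held piece is square in the gripper. The fence angle difference comes out at 0.196 rad, matching the spec. Next I move to the lane mouth and align the yaw (0.115 rad).

Request:
arm_command:
  commands:
    - {"tx": 0.03, "ty": -0.12, "tz": 0.06, "twist": -0.0366}
    - {"tx": 0.03, "ty": -0.22, "tz": 0.14, "twist": -0.0366}
    - {"tx": 0.03, "ty": -0.22, "tz": 0.28, "twist": -0.0366}
    - {"tx": 0.03, "ty": -0.22, "tz": 0.42, "twist": -0.0366}
    - {"tx": 0.03, "ty": -0.22, "tz": 0.54, "twist": -0.0366}
    - {"tx": 0.03, "ty": -0.22, "tz": 0.61, "twist": -0.0366}
    - {"tx": 0.03, "ty": -0.22, "tz": 0.64, "twist": -0.0366}
    - {"tx": 0.03, "ty": -0.22, "tz": 0.64, "twist": -0.0366}

```text
t: 5.75
eef_pos: [0.4636, -0.0639, 0.0182]
ee_rot: [3.141, 0.004, 0.116]
force: [-0.4, 0.0, -1.6]
width: 0.0458
gripper_force: 25.0
```

Request:
arm_command:
  commands:
    - {"tx": 0, "ty": 0, "tz": 0, "twist": 0}
    - {"tx": 0, "ty": 0, "tz": 0, "twist": 0}
    - {"tx": 0, "ty": 0, "tz": 0.01, "twist": 0}
    - {"tx": 0, "ty": 0, "tz": 0.02, "twist": 0}
    - {"tx": 0, "ty": 0, "tz": 0.03, "twist": 0}
    - {"tx": 0, "ty": 0, "tz": 0.035, "twist": 0}
    - {"tx": 0, "ty": 0, "tz": 0.035, "twist": 0}
    - {"tx": 0, "ty": 0, "tz": 0.035, "twist": 0}

```text
t: 6.42
eef_pos: [0.4647, -0.0645, 0.0111]
ee_rot: [3.142, -0.0, 0.114]
force: [0.3, -0.6, -1.3]
width: 0.046
gripper_force: 25.0
```

Request:
arm_command:
  commands:
    - {"tx": 0, "ty": 0, "tz": 0.003, "twist": 0}
    - {"tx": 0.008, "ty": 0, "tz": 0.003, "twist": 0}
    - {"tx": 0.014, "ty": 0, "tz": 0.003, "twist": 0}
    - {"tx": 0.02, "ty": 0, "tz": 0.003, "twist": 0}
    - {"tx": 0.023, "ty": 0, "tz": 0.003, "twist": 0}
    - {"tx": 0.026, "ty": 0, "tz": 0.003, "twist": 0}
    - {"tx": 0.028, "ty": 0, "tz": 0.003, "twist": 0}
    - {"tx": 0.028, "ty": 0, "tz": 0.003, "twist": 0}

```text
t: 7.08
eef_pos: [0.4663, -0.0648, 0.0108]
ee_rot: [3.141, 0.009, 0.113]
force: [-20.4, 4.3, 31.2]
width: 0.046
gripper_force: 25.0
```

Request:
arm_command:
  commands:
    - {"tx": -0.01, "ty": 0, "tz": -0.001, "twist": 0}
    - {"tx": -0.012, "ty": 0, "tz": -0.003, "twist": 0}
    - {"tx": -0.012, "ty": 0, "tz": -0.004, "twist": 0}
    - {"tx": -0.012, "ty": 0, "tz": -0.004, "twist": 0}
    - {"tx": -0.012, "ty": 0, "tz": -0.004, "twist": 0}
    - {"tx": -0.008, "ty": 0, "tz": -0.004, "twist": 0}
    - {"tx": -0.006, "ty": 0, "tz": -0.004, "twist": 0}
    - {"tx": -0.004, "ty": 0, "tz": -0.004, "twist": 0}

```text
t: 7.75
eef_pos: [0.4708, -0.0638, 0.0112]
ee_rot: [3.142, 0.0, 0.114]
force: [0.8, -0.4, -1.6]
width: 0.0458
gripper_force: 25.0
```

Request:
arm_command:
  commands:
    - {"tx": 0.002, "ty": 0, "tz": 0, "twist": 0}
    - {"tx": 0.004, "ty": 0, "tz": 0, "twist": 0}
    - {"tx": 0.006, "ty": 0, "tz": 0, "twist": 0}
    - {"tx": 0.008, "ty": 0, "tz": 0, "twist": 0}
    - {"tx": 0.01, "ty": 0, "tz": 0, "twist": 0}
    - {"tx": 0.01, "ty": 0, "tz": 0, "twist": 0}
    - {"tx": 0.01, "ty": 0, "tz": 0, "twist": 0}
    - {"tx": 0.01, "ty": 0, "tz": 0, "twist": 0}

```text
t: 8.42
eef_pos: [0.472, -0.0637, 0.011]
ee_rot: [3.142, 0.002, 0.114]
force: [-5.3, 0.3, 1.1]
width: 0.046
gripper_force: 25.0
```

Request:
arm_command:
  commands:
    - {"tx": 0.002, "ty": 0, "tz": 0, "twist": 0}
    - {"tx": 0.004, "ty": 0, "tz": 0, "twist": 0}
    - {"tx": 0.006, "ty": 0, "tz": 0, "twist": 0}
    - {"tx": 0.006, "ty": 0, "tz": 0, "twist": 0}
    - {"tx": 0.006, "ty": 0, "tz": 0, "twist": 0}
    - {"tx": 0.006, "ty": 0, "tz": 0, "twist": 0}
    - {"tx": 0.006, "ty": 0, "tz": 0, "twist": 0}
    - {"tx": 0.006, "ty": 0, "tz": 0, "twist": 0}

```text
t: 9.08
eef_pos: [0.4721, -0.0638, 0.011]
ee_rot: [3.141, 0.004, 0.113]
force: [-9.0, 1.5, 6.2]
width: 0.0458
gripper_force: 25.0
```

Request:
arm_command:
  commands:
    - {"tx": -0.003, "ty": 0.03, "tz": -0.001, "twist": 0}
    - {"tx": -0.003, "ty": 0.08, "tz": -0.001, "twist": 0}
    - {"tx": -0.003, "ty": 0.13, "tz": -0.001, "twist": 0}
    - {"tx": -0.003, "ty": 0.18, "tz": -0.001, "twist": 0}
    - {"tx": -0.003, "ty": 0.23, "tz": -0.001, "twist": 0}
    - {"tx": -0.003, "ty": 0.28, "tz": -0.001, "twist": 0}
    - {"tx": -0.003, "ty": 0.31, "tz": -0.001, "twist": 0}
    - {"tx": -0.003, "ty": 0.32, "tz": -0.001, "twist": 0}

```text
t: 9.75
eef_pos: [0.4813, -0.1436, 0.011]
ee_rot: [-3.141, 0.003, 0.113]
force: [-5.8, 4.6, -0.0]
width: 0.0461
gripper_force: 25.0
```

Request:
arm_command:
  commands:
    - {"tx": 0, "ty": 0.025, "tz": 0, "twist": 0}
    - {"tx": 0, "ty": 0.05, "tz": 0, "twist": 0}
    - {"tx": 0, "ty": 0.075, "tz": 0, "twist": 0}
    - {"tx": 0, "ty": 0.1, "tz": 0, "twist": 0}
    - {"tx": 0, "ty": 0.112, "tz": 0, "twist": 0}
    - {"tx": 0, "ty": 0.12, "tz": 0, "twist": 0}
    - {"tx": 0, "ty": 0.125, "tz": 0, "twist": 0}
    - {"tx": 0, "ty": 0.13, "tz": 0, "twist": 0}

```text
t: 10.42
eef_pos: [0.4849, -0.175, 0.011]
ee_rot: [-3.141, 0.003, 0.113]
force: [-6.4, 3.1, -0.3]
width: 0.046
gripper_force: 25.0
```

Request:
arm_command:
  commands:
    - {"tx": 0, "ty": 0.004, "tz": 0, "twist": 0}
    - {"tx": 0, "ty": 0.008, "tz": 0, "twist": 0}
    - {"tx": 0, "ty": 0.012, "tz": 0, "twist": 0}
    - {"tx": 0, "ty": 0.016, "tz": 0, "twist": 0}
    - {"tx": 0, "ty": 0.02, "tz": 0, "twist": 0}
    - {"tx": 0, "ty": 0.024, "tz": 0, "twist": 0}
    - {"tx": 0, "ty": 0.028, "tz": 0, "twist": 0}
    - {"tx": 0, "ty": 0.03, "tz": 0, "twist": 0}

```text
t: 11.08
eef_pos: [0.4858, -0.1824, 0.011]
ee_rot: [-3.141, 0.003, 0.114]
force: [-7.4, 3.7, 0.0]
width: 0.0459
gripper_force: 25.0
```

```bash
python3 - <<'E'
from h import *
np.set_printoptions(precision=4,suppress=True)
s=get_state();print(s['t'],s['eef_pos'],s['ee_rot'],s['force'])
C=calibration("wrist");a=save("wrist","w4")
for n in("short_cut","long_cut"):
    r=regions_of(n,"wrist")
    if r: print(n,r[0]["rect"],r[0]["score"])
A=np.array([.5181,-.1565]);ex=np.array([.1148,-.9934]);T=np.array([.4526,-.2089])
for s in(20,40,60):print(s,proj("wrist",[*(A+ex*s/1e3),.022],C))
E
```

```text
11.0833 [ 0.4858 -0.1824  0.011 ] [-3.1407  0.0029  0.1135] [-7.3774  3.7226  0.0215]
short_cut [231.9, 205.5, 348.1, 355.4] 0.87
20 [284.3701 204.8395]
40 [331.6934 204.7754]
60 [379.0233 204.7112]
```

View pics/w4.png

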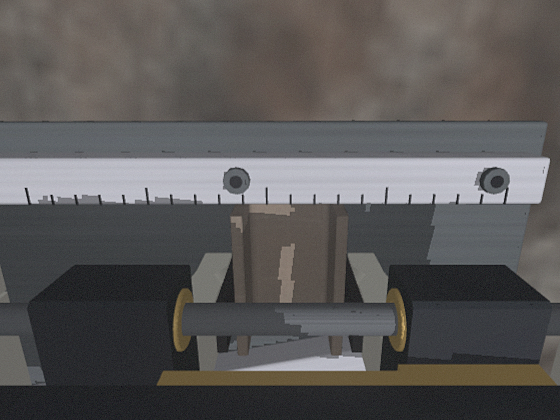

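The piece's end lies square against the fence at row 205, and the taper fence shows below at row 355. I'll continue in small steps.

Request:
arm_command:
  commands:
    - {"tx": 0, "ty": 0.004, "tz": 0, "twist": 0}
    - {"tx": 0, "ty": 0.008, "tz": 0, "twist": 0}
    - {"tx": 0, "ty": 0.012, "tz": 0, "twist": 0}
    - {"tx": 0, "ty": 0.016, "tz": 0, "twist": 0}
    - {"tx": 0, "ty": 0.02, "tz": 0, "twist": 0}
    - {"tx": 0, "ty": 0.022, "tz": 0, "twist": 0}
    - {"tx": 0, "ty": 0.024, "tz": 0, "twist": 0}
    - {"tx": 0, "ty": 0.024, "tz": 0, "twist": 0}

```text
t: 11.9
eef_pos: [0.4864, -0.1883, 0.011]
ee_rot: [-3.141, 0.003, 0.114]
force: [-5.6, 3.8, -0.1]
width: 0.0456
gripper_force: 25.0
```

Request:
arm_command:
  commands:
    - {"tx": 0, "ty": 0.004, "tz": 0, "twist": 0}
    - {"tx": 0, "ty": 0.008, "tz": 0, "twist": 0}
    - {"tx": 0, "ty": 0.012, "tz": 0, "twist": 0}
    - {"tx": 0, "ty": 0.016, "tz": 0, "twist": 0}
    - {"tx": 0, "ty": 0.02, "tz": 0, "twist": 0}
    - {"tx": 0, "ty": 0.022, "tz": 0, "twist": 0}
    - {"tx": 0, "ty": 0.024, "tz": 0, "twist": 0}
    - {"tx": 0, "ty": 0.024, "tz": 0, "twist": 0}

```text
t: 12.57
eef_pos: [0.4871, -0.1943, 0.011]
ee_rot: [-3.141, 0.003, 0.114]
force: [-6.2, 4.2, 0.5]
width: 0.0454
gripper_force: 25.0
```

Request:
arm_command:
  commands:
    - {"tx": 0, "ty": 0.004, "tz": 0, "twist": 0}
    - {"tx": 0, "ty": 0.008, "tz": 0, "twist": 0}
    - {"tx": 0, "ty": 0.012, "tz": 0, "twist": 0}
    - {"tx": 0, "ty": 0.016, "tz": 0, "twist": 0}
    - {"tx": 0, "ty": 0.02, "tz": 0, "twist": 0}
    - {"tx": 0, "ty": 0.022, "tz": 0, "twist": 0}
    - {"tx": 0, "ty": 0.024, "tz": 0, "twist": 0}
    - {"tx": 0, "ty": 0.024, "tz": 0, "twist": 0}

```text
t: 13.23
eef_pos: [0.4878, -0.2002, 0.011]
ee_rot: [-3.141, 0.003, 0.114]
force: [-5.0, 3.2, -0.1]
width: 0.0462
gripper_force: 25.0
```

Request:
arm_command:
  commands:
    - {"tx": 0, "ty": 0.004, "tz": 0, "twist": 0}
    - {"tx": 0, "ty": 0.008, "tz": 0, "twist": 0}
    - {"tx": 0, "ty": 0.012, "tz": 0, "twist": 0}
    - {"tx": 0, "ty": 0.016, "tz": 0, "twist": 0}
    - {"tx": 0, "ty": 0.02, "tz": 0, "twist": 0}
    - {"tx": 0, "ty": 0.022, "tz": 0, "twist": 0}
    - {"tx": 0, "ty": 0.024, "tz": 0, "twist": 0}
    - {"tx": 0, "ty": 0.024, "tz": 0, "twist": 0}

```text
t: 13.9
eef_pos: [0.4884, -0.2061, 0.011]
ee_rot: [-3.141, 0.003, 0.114]
force: [-6.1, 3.9, -0.2]
width: 0.0463
gripper_force: 25.0
```

Request:
arm_command:
  commands:
    - {"tx": 0, "ty": 0.004, "tz": 0, "twist": 0}
    - {"tx": 0, "ty": 0.008, "tz": 0, "twist": 0}
    - {"tx": 0, "ty": 0.012, "tz": 0, "twist": 0}
    - {"tx": 0, "ty": 0.016, "tz": 0, "twist": 0}
    - {"tx": 0, "ty": 0.02, "tz": 0, "twist": 0}
    - {"tx": 0, "ty": 0.022, "tz": 0, "twist": 0}
    - {"tx": 0, "ty": 0.024, "tz": 0, "twist": 0}
    - {"tx": 0, "ty": 0.024, "tz": 0, "twist": 0}

```text
t: 14.57
eef_pos: [0.4891, -0.2121, 0.011]
ee_rot: [-3.141, 0.003, 0.114]
force: [-5.7, 3.8, -0.7]
width: 0.0459
gripper_force: 25.0
```

Request:
arm_command:
  commands:
    - {"tx": 0, "ty": 0.004, "tz": 0, "twist": 0}
    - {"tx": 0, "ty": 0.008, "tz": 0, "twist": 0}
    - {"tx": 0, "ty": 0.012, "tz": 0, "twist": 0}
    - {"tx": 0, "ty": 0.016, "tz": 0, "twist": 0}
    - {"tx": 0, "ty": 0.02, "tz": 0, "twist": 0}
    - {"tx": 0, "ty": 0.022, "tz": 0, "twist": 0}
    - {"tx": 0, "ty": 0.024, "tz": 0, "twist": 0}
    - {"tx": 0, "ty": 0.024, "tz": 0, "twist": 0}

```text
t: 15.23
eef_pos: [0.4898, -0.218, 0.011]
ee_rot: [-3.141, 0.003, 0.114]
force: [-5.6, 3.5, 0.5]
width: 0.0458
gripper_force: 25.0
```

Request:
arm_command:
  commands:
    - {"tx": 0, "ty": 0.004, "tz": 0, "twist": 0}
    - {"tx": 0, "ty": 0.008, "tz": 0, "twist": 0}
    - {"tx": 0, "ty": 0.012, "tz": 0, "twist": 0}
    - {"tx": 0, "ty": 0.016, "tz": 0, "twist": 0}
    - {"tx": 0, "ty": 0.02, "tz": 0, "twist": 0}
    - {"tx": 0, "ty": 0.022, "tz": 0, "twist": 0}
    - {"tx": 0, "ty": 0.024, "tz": 0, "twist": 0}
    - {"tx": 0, "ty": 0.024, "tz": 0, "twist": 0}

```text
t: 15.9
eef_pos: [0.4905, -0.224, 0.011]
ee_rot: [-3.141, 0.003, 0.114]
force: [-6.4, 3.4, 0.7]
width: 0.0456
gripper_force: 25.0
```

Request:
arm_command:
  commands:
    - {"tx": 0, "ty": 0.004, "tz": 0, "twist": 0}
    - {"tx": 0, "ty": 0.008, "tz": 0, "twist": 0}
    - {"tx": 0, "ty": 0.012, "tz": 0, "twist": 0}
    - {"tx": 0, "ty": 0.016, "tz": 0, "twist": 0}
    - {"tx": 0, "ty": 0.02, "tz": 0, "twist": 0}
    - {"tx": 0, "ty": 0.022, "tz": 0, "twist": 0}
    - {"tx": 0, "ty": 0.024, "tz": 0, "twist": 0}
    - {"tx": 0, "ty": 0.024, "tz": 0, "twist": 0}

```text
t: 16.57
eef_pos: [0.4912, -0.2299, 0.011]
ee_rot: [-3.141, 0.003, 0.114]
force: [-5.1, 3.4, 0.3]
width: 0.0456
gripper_force: 25.0
```

Request:
arm_command:
  commands:
    - {"tx": 0, "ty": 0.004, "tz": 0, "twist": 0}
    - {"tx": 0, "ty": 0.008, "tz": 0, "twist": 0}
    - {"tx": 0, "ty": 0.012, "tz": 0, "twist": 0}
    - {"tx": 0, "ty": 0.016, "tz": 0, "twist": 0}
    - {"tx": 0, "ty": 0.02, "tz": 0, "twist": 0}
    - {"tx": 0, "ty": 0.022, "tz": 0, "twist": 0}
    - {"tx": 0, "ty": 0.024, "tz": 0, "twist": 0}
    - {"tx": 0, "ty": 0.024, "tz": 0, "twist": 0}

```text
t: 17.23
eef_pos: [0.4919, -0.2358, 0.011]
ee_rot: [-3.14, 0.003, 0.114]
force: [-6.2, 3.3, 0.1]
width: 0.0461
gripper_force: 25.0
```

```bash
python3 - <<'E'
from h import *
a=grab_frame("wrist");b=grab_frame("top")
b=cv2.resize(b[190:290,190:330],(560,400),interpolation=cv2.INTER_CUBIC)
c=np.vstack([cv2.resize(a[180:420],(560,240)),b[:350]]);save("",'c1',c)
E
```

```text
(no output)
```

View pics/c1.png

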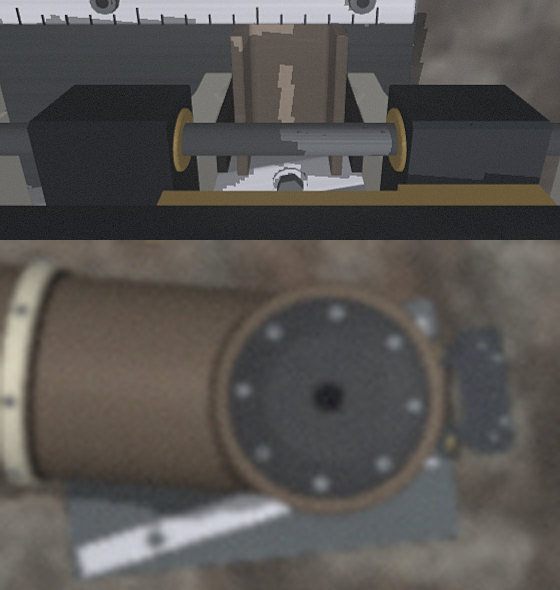

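The piece's far corner (338,172) is now very close to the taper fence's edge. I'll use finer steps.

Request:
arm_command:
  commands:
    - {"tx": 0, "ty": 0.003, "tz": 0, "twist": 0}
    - {"tx": 0, "ty": 0.006, "tz": 0, "twist": 0}
    - {"tx": 0, "ty": 0.009, "tz": 0, "twist": 0}
    - {"tx": 0, "ty": 0.012, "tz": 0, "twist": 0}
    - {"tx": 0, "ty": 0.014, "tz": 0, "twist": 0}
    - {"tx": 0, "ty": 0.016, "tz": 0, "twist": 0}
    - {"tx": 0, "ty": 0.016, "tz": 0, "twist": 0}
    - {"tx": 0, "ty": 0.016, "tz": 0, "twist": 0}

```text
t: 18.0
eef_pos: [0.4922, -0.2383, 0.011]
ee_rot: [-3.139, 0.003, 0.114]
force: [-6.4, 15.0, 4.8]
width: 0.046
gripper_force: 25.0
```

The stop is felt: the piece moved 2.5 of 4 mm and about 15 N built up along the lane. I'll hold briefly, then let go.

Request:
arm_command:
  commands:
    - {"tx": 0, "ty": 0, "tz": 0, "twist": 0}
    - {"tx": 0, "ty": 0, "tz": 0, "twist": 0}
    - {"tx": 0, "ty": 0, "tz": 0, "twist": 0}
    - {"tx": 0, "ty": 0, "tz": 0, "twist": 0}
    - {"tx": 0, "ty": 0, "tz": 0, "twist": 0}
    - {"tx": 0, "ty": 0, "tz": 0, "twist": 0}
    - {"tx": 0, "ty": 0, "tz": 0, "twist": 0}
    - {"tx": 0, "ty": 0, "tz": 0, "twist": 0}

```text
t: 18.67
eef_pos: [0.4922, -0.2383, 0.011]
ee_rot: [-3.139, 0.003, 0.114]
force: [-5.8, 15.0, 4.8]
width: 0.0456
gripper_force: 25.0
```

Request:
arm_command:
  commands:
    - {"tx": 0, "ty": 0, "tz": 0, "twist": 0}
    - {"tx": 0, "ty": 0, "tz": 0, "twist": 0}
    - {"tx": 0, "ty": 0, "tz": 0, "twist": 0}
    - {"tx": 0, "ty": 0, "tz": 0, "twist": 0}
    - {"tx": 0, "ty": 0, "tz": 0, "twist": 0}
    - {"tx": 0, "ty": 0, "tz": 0, "twist": 0}
    - {"tx": 0, "ty": 0, "tz": 0, "twist": 0}
    - {"tx": 0, "ty": 0, "tz": 0, "twist": 0}
  claw: 0.7

```text
t: 19.33
eef_pos: [0.4941, -0.2404, 0.0116]
ee_rot: [3.142, -0.0, 0.114]
force: [0.3, -0.5, 0.8]
width: 0.0617
gripper_force: 0.0
```

Request:
arm_command:
  commands:
    - {"tx": 0, "ty": 0.012, "tz": 0, "twist": 0}
    - {"tx": 0, "ty": 0.018, "tz": 0, "twist": 0}
    - {"tx": 0, "ty": 0.022, "tz": 0, "twist": 0}
    - {"tx": 0, "ty": 0.024, "tz": 0, "twist": 0}
    - {"tx": 0, "ty": 0.026, "tz": 0, "twist": 0}
    - {"tx": 0, "ty": 0.026, "tz": 0, "twist": 0}
    - {"tx": 0, "ty": 0.026, "tz": 0, "twist": 0}
    - {"tx": 0, "ty": 0.026, "tz": 0, "twist": 0}

```text
t: 20.0
eef_pos: [0.4947, -0.2457, 0.0115]
ee_rot: [-3.14, 0.0, 0.114]
force: [-1.1, 8.6, 1.5]
width: 0.0614
gripper_force: 4.3
```

Request:
arm_command:
  commands:
    - {"tx": 0, "ty": 0.001, "tz": 0, "twist": 0}
    - {"tx": 0, "ty": 0.002, "tz": 0, "twist": 0}
    - {"tx": 0, "ty": 0.002, "tz": 0, "twist": 0}
    - {"tx": 0, "ty": 0.002, "tz": 0, "twist": 0}
    - {"tx": 0, "ty": 0.002, "tz": 0, "twist": 0}
    - {"tx": 0, "ty": 0.002, "tz": 0, "twist": 0}
    - {"tx": 0, "ty": 0.002, "tz": 0, "twist": 0}
    - {"tx": 0, "ty": 0.002, "tz": 0, "twist": 0}

```text
t: 20.67
eef_pos: [0.4948, -0.2457, 0.0115]
ee_rot: [-3.14, 0.0, 0.114]
force: [0.1, 11.4, 3.4]
width: 0.0613
gripper_force: 5.9
```

Request:
arm_command:
  commands:
    - {"tx": 0, "ty": -0.01, "tz": 0, "twist": 0}
    - {"tx": 0, "ty": -0.026, "tz": 0, "twist": 0}
    - {"tx": 0, "ty": -0.026, "tz": -0.04, "twist": 0}
    - {"tx": 0, "ty": -0.026, "tz": -0.14, "twist": 0}
    - {"tx": 0, "ty": -0.026, "tz": -0.28, "twist": 0}
    - {"tx": 0, "ty": 0.1, "tz": -0.42, "twist": 0}
    - {"tx": 0, "ty": 0.25, "tz": -0.5, "twist": 0}
    - {"tx": 0, "ty": 0.4, "tz": -0.58, "twist": 0}

```text
t: 21.33
eef_pos: [0.5062, -0.3416, 0.1571]
ee_rot: [3.14, -0.003, 0.116]
force: [1.2, 0.3, -0.8]
width: 0.0613
gripper_force: 0.0
```

```bash
python3 - <<'E'
from h import *
np.set_printoptions(precision=4,suppress=True)
s=get_state();print(s['t'],s['eef_pos'],s['ee_rot'])
C=calibration("wrist");a=save("wrist","w5")
for n,z in dict(long_cut_centre=.015,short_cut_centre=.021).items():
    for r in spot_point(n,"wrist")[:2]: print(n,round(r["score"],2),np.round(r["uv"],1),atz("wrist",r["uv"],z,C))
for r in regions_of("long_cut","wrist")[:2]:
    m=r["region"].astype(np.uint8);c=max(cv2.findContours(m,0,1)[0],key=cv2.contourArea)
    P=np.array([atz("wrist",p,.03,C)[:2] for p in c[:,0]],np.float32)
    print(r["score"],r["rect"],cv2.minAreaRect(P*1000),cv2.boxPoints(cv2.minAreaRect(P*1000)).tolist())
E
```

```text
21.3333 [ 0.5062 -0.3416  0.1571] [ 3.1399 -0.003   0.1163]
short_cut_centre 0.72 [165.9 190.6] [ 0.4962 -0.2396  0.021 ]
0.66 [345.8, 156.7, 424.5, 259.6] ((502.21075439453125, -419.8593444824219), (85.00395965576172, 52.31150436401367), 0.3534296154975891) [[459.5482482910156, -393.9662780761719], [459.8709411621094, -446.2767639160156], [544.873291015625, -445.7524108886719], [544.550537109375, -393.4419250488281]]
0.41 [0.0, 110.0, 239.2, 290.8] ((493.5878601074219, -207.26051330566406), (206.460693359375, 151.66847229003906), 88.4621353149414) [[415.010498046875, -308.41845703125], [566.6243286132812, -312.4888916015625], [572.1652221679688, -106.10256958007812], [420.5513916015625, -102.03213500976562]]
```

View pics/w5.png

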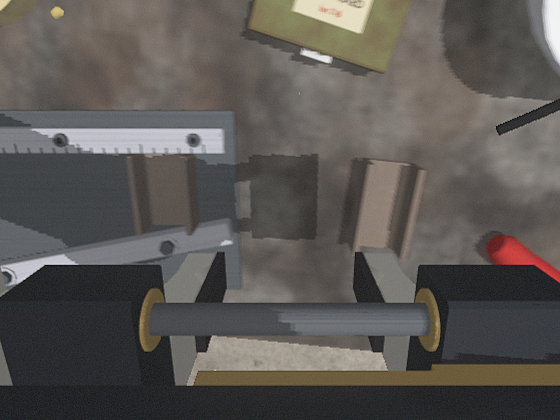

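The short piece sits square between the fences at (165,195). The long piece is at (386,210), turned slightly.

```bash
python3 - <<'E'
from h import *
C=calibration("wrist")
img=cv2.imread("pics/w5.png",0)
l=cv2.createLineSegmentDetector().detect(img)[0][:,0]
for x0,y0,x1,y1 in l:
    if min(x0,x1)>335 and max(x0,x1)<435 and min(y0,y1)>145 and max(y0,y1)<270 and np.hypot(x1-x0,y1-y0)>25:
        p,q=atz("wrist",(x0,y0),.03,C),atz("wrist",(x1,y1),.03,C);d=(q-p) if q[0]>p[0] else p-q
        print(np.round([x0,y0,x1,y1]),p[:2].round(4),q[:2].round(4),round(float(np.arctan2(d[1],d[0])),3))
E
```

```text
[407. 163. 372. 160.] [ 0.5424 -0.4306] [ 0.5421 -0.4028] -1.558
[419. 168. 399. 259.] [ 0.5394 -0.441 ] [ 0.4604 -0.4414] 0.005
[368. 164. 353. 251.] [ 0.5387 -0.4004] [ 0.4639 -0.4007] 0.004
[387. 228. 400. 166.] [ 0.4868 -0.4257] [ 0.5397 -0.4259] -0.003
[411. 236. 425. 172.] [ 0.4826 -0.4468] [ 0.5372 -0.4463] 0.009
[337. 242. 343. 212.] [ 0.4704 -0.3864] [ 0.4969 -0.3868] -0.015
```

Request:
arm_command:
  commands:
    - {"tx": -0.057, "ty": 0.15, "tz": 0.02, "twist": 0.035}
    - {"tx": -0.057, "ty": 0.28, "tz": 0.06, "twist": 0.035}
    - {"tx": -0.057, "ty": 0.322, "tz": 0.14, "twist": 0.035}
    - {"tx": -0.057, "ty": 0.322, "tz": 0.26, "twist": 0.035}
    - {"tx": -0.057, "ty": 0.322, "tz": 0.38, "twist": 0.035}
    - {"tx": -0.057, "ty": 0.322, "tz": 0.48, "twist": 0.035}
    - {"tx": -0.057, "ty": 0.322, "tz": 0.5, "twist": 0.035}
    - {"tx": -0.057, "ty": 0.322, "tz": 0.5, "twist": 0.035}
  claw: 0.75

```text
t: 22.2
eef_pos: [0.499, -0.4208, 0.0262]
ee_rot: [-3.139, 0.005, 0.005]
force: [-0.1, -0.4, 0.7]
width: 0.0656
gripper_force: 0.0
```

Request:
arm_command:
  commands:
    - {"tx": 0, "ty": 0, "tz": 0.03, "twist": 0}
    - {"tx": 0, "ty": 0, "tz": 0.06, "twist": 0}
    - {"tx": 0, "ty": 0, "tz": 0.085, "twist": 0}
    - {"tx": 0, "ty": 0, "tz": 0.1, "twist": 0}
    - {"tx": 0, "ty": 0, "tz": 0.105, "twist": 0}
    - {"tx": 0, "ty": 0, "tz": 0.105, "twist": 0}
    - {"tx": 0, "ty": 0, "tz": 0.105, "twist": 0}
    - {"tx": 0, "ty": 0, "tz": 0.105, "twist": 0}

```text
t: 22.87
eef_pos: [0.5008, -0.4224, 0.0025]
ee_rot: [3.141, -0.001, 0.004]
force: [-1.1, -0.0, 0.5]
width: 0.0658
gripper_force: 0.0
```

Request:
arm_command:
  commands:
    - {"tx": 0, "ty": 0, "tz": 0, "twist": 0}
    - {"tx": 0, "ty": 0, "tz": 0, "twist": 0}
    - {"tx": 0, "ty": 0, "tz": 0, "twist": 0}
    - {"tx": 0, "ty": 0, "tz": 0, "twist": 0}
    - {"tx": 0, "ty": 0, "tz": 0, "twist": 0}
    - {"tx": 0, "ty": 0, "tz": 0, "twist": 0}
    - {"tx": 0, "ty": 0, "tz": 0, "twist": 0}
    - {"tx": 0, "ty": 0, "tz": 0, "twist": 0}
  claw: 0
  grip_force: 25

```text
t: 23.53
eef_pos: [0.5006, -0.4223, 0.0022]
ee_rot: [3.141, -0.0, 0.004]
force: [-0.3, -0.2, 1.7]
width: 0.0459
gripper_force: 25.0
```

Request:
arm_command:
  commands:
    - {"tx": 0, "ty": 0, "tz": -0.14, "twist": 0}
    - {"tx": 0, "ty": -0.05, "tz": -0.29, "twist": 0}
    - {"tx": 0, "ty": -0.15, "tz": -0.4, "twist": -0.0355}
    - {"tx": -0.02, "ty": -0.27, "tz": -0.5, "twist": -0.0355}
    - {"tx": -0.04, "ty": -0.41, "tz": -0.56, "twist": -0.0355}
    - {"tx": -0.06, "ty": -0.56, "tz": -0.58, "twist": -0.0355}
    - {"tx": -0.08, "ty": -0.72, "tz": -0.58, "twist": -0.0355}
    - {"tx": -0.08, "ty": -0.88, "tz": -0.58, "twist": -0.0355}

```text
t: 24.2
eef_pos: [0.4784, -0.2008, 0.1474]
ee_rot: [-3.141, -0.001, 0.114]
force: [0.9, 1.4, -2.0]
width: 0.0459
gripper_force: 25.0
```

Request:
arm_command:
  commands:
    - {"tx": -0.019, "ty": -0.14, "tz": 0, "twist": 0}
    - {"tx": -0.019, "ty": -0.29, "tz": 0, "twist": 0}
    - {"tx": -0.019, "ty": -0.44, "tz": 0.03, "twist": 0}
    - {"tx": -0.019, "ty": -0.54, "tz": 0.1, "twist": 0}
    - {"tx": -0.019, "ty": -0.57, "tz": 0.22, "twist": 0}
    - {"tx": -0.019, "ty": -0.57, "tz": 0.34, "twist": 0}
    - {"tx": -0.019, "ty": -0.57, "tz": 0.45, "twist": 0}
    - {"tx": -0.019, "ty": -0.57, "tz": 0.51, "twist": 0}

```text
t: 24.87
eef_pos: [0.4566, -0.0612, 0.017]
ee_rot: [3.142, 0.003, 0.116]
force: [0.6, -1.0, -1.7]
width: 0.0458
gripper_force: 25.0
```

Request:
arm_command:
  commands:
    - {"tx": 0, "ty": 0, "tz": 0, "twist": 0}
    - {"tx": 0, "ty": 0, "tz": 0, "twist": 0}
    - {"tx": 0, "ty": 0, "tz": 0.006, "twist": 0}
    - {"tx": 0, "ty": 0, "tz": 0.012, "twist": 0}
    - {"tx": 0, "ty": 0, "tz": 0.02, "twist": 0}
    - {"tx": 0, "ty": 0, "tz": 0.024, "twist": 0}
    - {"tx": 0, "ty": 0, "tz": 0.024, "twist": 0}
    - {"tx": 0, "ty": 0, "tz": 0.024, "twist": 0}

```text
t: 25.53
eef_pos: [0.4586, -0.0613, 0.0139]
ee_rot: [-3.142, -0.001, 0.116]
force: [-0.1, -0.6, -1.6]
width: 0.0456
gripper_force: 25.0
```

Request:
arm_command:
  commands:
    - {"tx": 0.004, "ty": 0, "tz": 0.005, "twist": 0}
    - {"tx": 0.008, "ty": 0, "tz": 0.01, "twist": 0}
    - {"tx": 0.012, "ty": 0, "tz": 0.015, "twist": 0}
    - {"tx": 0.012, "ty": 0, "tz": 0.019, "twist": 0}
    - {"tx": 0.012, "ty": 0, "tz": 0.02, "twist": 0}
    - {"tx": 0.012, "ty": 0, "tz": 0.021, "twist": 0}
    - {"tx": 0.012, "ty": 0, "tz": 0.021, "twist": 0}
    - {"tx": 0.012, "ty": 0, "tz": 0.021, "twist": 0}

```text
t: 26.2
eef_pos: [0.4615, -0.061, 0.0083]
ee_rot: [-3.142, 0.0, 0.116]
force: [-0.4, -0.1, -1.1]
width: 0.046
gripper_force: 25.0
```

Request:
arm_command:
  commands:
    - {"tx": 0.002, "ty": 0, "tz": 0, "twist": 0}
    - {"tx": 0.004, "ty": 0, "tz": 0, "twist": 0}
    - {"tx": 0.006, "ty": 0, "tz": 0, "twist": 0}
    - {"tx": 0.008, "ty": 0, "tz": 0, "twist": 0}
    - {"tx": 0.01, "ty": 0, "tz": 0, "twist": 0}
    - {"tx": 0.012, "ty": 0, "tz": 0, "twist": 0}
    - {"tx": 0.014, "ty": 0, "tz": 0, "twist": 0}
    - {"tx": 0.014, "ty": 0, "tz": 0, "twist": 0}

```text
t: 26.87
eef_pos: [0.4651, -0.0605, 0.0083]
ee_rot: [3.142, -0.0, 0.116]
force: [0.8, -0.3, -1.9]
width: 0.0458
gripper_force: 25.0
```

Request:
arm_command:
  commands:
    - {"tx": 0.002, "ty": 0, "tz": 0, "twist": 0}
    - {"tx": 0.004, "ty": 0, "tz": 0, "twist": 0}
    - {"tx": 0.006, "ty": 0, "tz": 0, "twist": 0}
    - {"tx": 0.008, "ty": 0, "tz": 0, "twist": 0}
    - {"tx": 0.01, "ty": 0, "tz": 0, "twist": 0}
    - {"tx": 0.01, "ty": 0, "tz": 0, "twist": 0}
    - {"tx": 0.01, "ty": 0, "tz": 0, "twist": 0}
    - {"tx": 0.01, "ty": 0, "tz": 0, "twist": 0}

```text
t: 27.53
eef_pos: [0.4674, -0.0603, 0.0083]
ee_rot: [-3.142, 0.0, 0.116]
force: [0.3, -0.3, -1.2]
width: 0.0458
gripper_force: 25.0
```

Request:
arm_command:
  commands:
    - {"tx": 0.002, "ty": 0, "tz": 0, "twist": 0}
    - {"tx": 0.004, "ty": 0, "tz": 0, "twist": 0}
    - {"tx": 0.006, "ty": 0, "tz": 0, "twist": 0}
    - {"tx": 0.008, "ty": 0, "tz": 0, "twist": 0}
    - {"tx": 0.01, "ty": 0, "tz": 0, "twist": 0}
    - {"tx": 0.01, "ty": 0, "tz": 0, "twist": 0}
    - {"tx": 0.01, "ty": 0, "tz": 0, "twist": 0}
    - {"tx": 0.01, "ty": 0, "tz": 0, "twist": 0}

```text
t: 28.2
eef_pos: [0.4678, -0.0603, 0.0082]
ee_rot: [3.142, 0.004, 0.115]
force: [-7.3, 2.0, 6.2]
width: 0.0459
gripper_force: 25.0
```

Request:
arm_command:
  commands:
    - {"tx": -0.002, "ty": 0.03, "tz": -0.001, "twist": 0}
    - {"tx": -0.002, "ty": 0.07, "tz": -0.001, "twist": 0}
    - {"tx": -0.002, "ty": 0.11, "tz": -0.001, "twist": 0}
    - {"tx": -0.002, "ty": 0.15, "tz": -0.001, "twist": 0}
    - {"tx": -0.002, "ty": 0.19, "tz": -0.001, "twist": 0}
    - {"tx": -0.002, "ty": 0.22, "tz": -0.001, "twist": 0}
    - {"tx": -0.002, "ty": 0.23, "tz": -0.001, "twist": 0}
    - {"tx": -0.002, "ty": 0.236, "tz": -0.001, "twist": 0}

```text
t: 28.87
eef_pos: [0.4745, -0.1189, 0.0082]
ee_rot: [-3.141, 0.003, 0.115]
force: [-5.2, 5.1, 3.3]
width: 0.0457
gripper_force: 25.0
```

Request:
arm_command:
  commands:
    - {"tx": 0, "ty": 0.004, "tz": 0, "twist": 0}
    - {"tx": 0, "ty": 0.008, "tz": 0, "twist": 0}
    - {"tx": 0, "ty": 0.012, "tz": 0, "twist": 0}
    - {"tx": 0, "ty": 0.016, "tz": 0, "twist": 0}
    - {"tx": 0, "ty": 0.02, "tz": 0, "twist": 0}
    - {"tx": 0, "ty": 0.022, "tz": 0, "twist": 0}
    - {"tx": 0, "ty": 0.024, "tz": 0, "twist": 0}
    - {"tx": 0, "ty": 0.024, "tz": 0, "twist": 0}

```text
t: 29.53
eef_pos: [0.4751, -0.1244, 0.0082]
ee_rot: [-3.141, 0.003, 0.115]
force: [-6.5, 3.8, 2.6]
width: 0.0458
gripper_force: 25.0
```

Request:
arm_command:
  commands:
    - {"tx": 0, "ty": 0.004, "tz": 0, "twist": 0}
    - {"tx": 0, "ty": 0.008, "tz": 0, "twist": 0}
    - {"tx": 0, "ty": 0.012, "tz": 0, "twist": 0}
    - {"tx": 0, "ty": 0.016, "tz": 0, "twist": 0}
    - {"tx": 0, "ty": 0.018, "tz": 0, "twist": 0}
    - {"tx": 0, "ty": 0.02, "tz": 0, "twist": 0}
    - {"tx": 0, "ty": 0.02, "tz": 0, "twist": 0}
    - {"tx": 0, "ty": 0.02, "tz": 0, "twist": 0}

```text
t: 30.2
eef_pos: [0.4757, -0.1294, 0.0082]
ee_rot: [-3.141, 0.003, 0.115]
force: [-5.3, 4.3, 3.0]
width: 0.0459
gripper_force: 25.0
```

Request:
arm_command:
  commands:
    - {"tx": 0, "ty": 0.004, "tz": 0, "twist": 0}
    - {"tx": 0, "ty": 0.008, "tz": 0, "twist": 0}
    - {"tx": 0, "ty": 0.012, "tz": 0, "twist": 0}
    - {"tx": 0, "ty": 0.016, "tz": 0, "twist": 0}
    - {"tx": 0, "ty": 0.018, "tz": 0, "twist": 0}
    - {"tx": 0, "ty": 0.02, "tz": 0, "twist": 0}
    - {"tx": 0, "ty": 0.02, "tz": 0, "twist": 0}
    - {"tx": 0, "ty": 0.02, "tz": 0, "twist": 0}

```text
t: 30.87
eef_pos: [0.4763, -0.1343, 0.0082]
ee_rot: [-3.141, 0.003, 0.115]
force: [-6.0, 3.7, 2.2]
width: 0.0458
gripper_force: 25.0
```

Request:
arm_command:
  commands:
    - {"tx": 0, "ty": 0.004, "tz": 0, "twist": 0}
    - {"tx": 0, "ty": 0.008, "tz": 0, "twist": 0}
    - {"tx": 0, "ty": 0.012, "tz": 0, "twist": 0}
    - {"tx": 0, "ty": 0.016, "tz": 0, "twist": 0}
    - {"tx": 0, "ty": 0.018, "tz": 0, "twist": 0}
    - {"tx": 0, "ty": 0.02, "tz": 0, "twist": 0}
    - {"tx": 0, "ty": 0.02, "tz": 0, "twist": 0}
    - {"tx": 0, "ty": 0.02, "tz": 0, "twist": 0}

```text
t: 31.53
eef_pos: [0.4768, -0.1393, 0.0082]
ee_rot: [-3.141, 0.003, 0.115]
force: [-6.0, 4.1, 2.6]
width: 0.046
gripper_force: 25.0
```

Request:
arm_command:
  commands:
    - {"tx": 0, "ty": 0.004, "tz": 0, "twist": 0}
    - {"tx": 0, "ty": 0.008, "tz": 0, "twist": 0}
    - {"tx": 0, "ty": 0.012, "tz": 0, "twist": 0}
    - {"tx": 0, "ty": 0.016, "tz": 0, "twist": 0}
    - {"tx": 0, "ty": 0.018, "tz": 0, "twist": 0}
    - {"tx": 0, "ty": 0.02, "tz": 0, "twist": 0}
    - {"tx": 0, "ty": 0.02, "tz": 0, "twist": 0}
    - {"tx": 0, "ty": 0.02, "tz": 0, "twist": 0}

```text
t: 32.2
eef_pos: [0.4774, -0.1442, 0.0082]
ee_rot: [-3.141, 0.003, 0.115]
force: [-6.0, 4.6, 3.8]
width: 0.046
gripper_force: 25.0
```

Request:
arm_command:
  commands:
    - {"tx": 0, "ty": 0.004, "tz": 0, "twist": 0}
    - {"tx": 0, "ty": 0.008, "tz": 0, "twist": 0}
    - {"tx": 0, "ty": 0.012, "tz": 0, "twist": 0}
    - {"tx": 0, "ty": 0.016, "tz": 0, "twist": 0}
    - {"tx": 0, "ty": 0.018, "tz": 0, "twist": 0}
    - {"tx": 0, "ty": 0.02, "tz": 0, "twist": 0}
    - {"tx": 0, "ty": 0.02, "tz": 0, "twist": 0}
    - {"tx": 0, "ty": 0.02, "tz": 0, "twist": 0}

```text
t: 32.87
eef_pos: [0.478, -0.1491, 0.0082]
ee_rot: [-3.141, 0.003, 0.115]
force: [-5.8, 5.3, 2.9]
width: 0.0459
gripper_force: 25.0
```

Request:
arm_command:
  commands:
    - {"tx": 0, "ty": 0.004, "tz": 0, "twist": 0}
    - {"tx": 0, "ty": 0.008, "tz": 0, "twist": 0}
    - {"tx": 0, "ty": 0.012, "tz": 0, "twist": 0}
    - {"tx": 0, "ty": 0.016, "tz": 0, "twist": 0}
    - {"tx": 0, "ty": 0.018, "tz": 0, "twist": 0}
    - {"tx": 0, "ty": 0.02, "tz": 0, "twist": 0}
    - {"tx": 0, "ty": 0.02, "tz": 0, "twist": 0}
    - {"tx": 0, "ty": 0.02, "tz": 0, "twist": 0}

```text
t: 33.53
eef_pos: [0.4786, -0.1541, 0.0083]
ee_rot: [-3.141, 0.003, 0.115]
force: [-6.1, 4.8, 3.4]
width: 0.0459
gripper_force: 25.0
```

Request:
arm_command:
  commands:
    - {"tx": 0, "ty": 0.004, "tz": 0, "twist": 0}
    - {"tx": 0, "ty": 0.008, "tz": 0, "twist": 0}
    - {"tx": 0, "ty": 0.012, "tz": 0, "twist": 0}
    - {"tx": 0, "ty": 0.015, "tz": 0, "twist": 0}
    - {"tx": 0, "ty": 0.016, "tz": 0, "twist": 0}
    - {"tx": 0, "ty": 0.016, "tz": 0, "twist": 0}
    - {"tx": 0, "ty": 0.016, "tz": 0, "twist": 0}
    - {"tx": 0, "ty": 0.016, "tz": 0, "twist": 0}

```text
t: 34.2
eef_pos: [0.479, -0.158, 0.0082]
ee_rot: [-3.141, 0.003, 0.115]
force: [-5.7, 4.8, 3.2]
width: 0.046
gripper_force: 25.0
```

```bash
python3 - <<'E'
from h import *
save("wrist","w6")
E
```

```text
(no output)
```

View pics/w6.png

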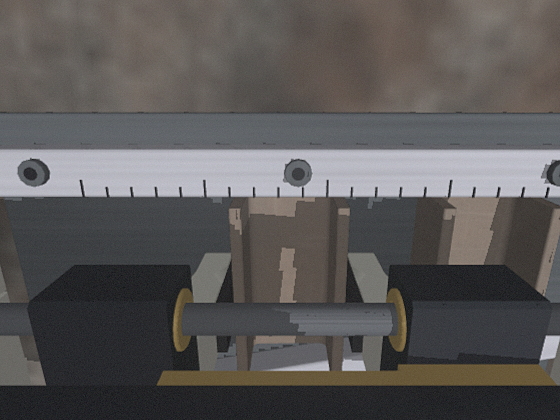

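The short piece is about 10–15 mm ahead of the leading finger (right edge about u=395; short piece from u=415). The long piece is square to the fence. I'll continue carefully.

Request:
arm_command:
  commands:
    - {"tx": 0, "ty": 0.003, "tz": 0, "twist": 0}
    - {"tx": 0, "ty": 0.006, "tz": 0, "twist": 0}
    - {"tx": 0, "ty": 0.009, "tz": 0, "twist": 0}
    - {"tx": 0, "ty": 0.012, "tz": 0, "twist": 0}
    - {"tx": 0, "ty": 0.015, "tz": 0, "twist": 0}
    - {"tx": 0, "ty": 0.016, "tz": 0, "twist": 0}
    - {"tx": 0, "ty": 0.016, "tz": 0, "twist": 0}
    - {"tx": 0, "ty": 0.016, "tz": 0, "twist": 0}

```text
t: 34.92
eef_pos: [0.4795, -0.162, 0.0083]
ee_rot: [-3.141, 0.003, 0.115]
force: [-5.5, 4.1, 3.5]
width: 0.0461
gripper_force: 25.0
```

Request:
arm_command:
  commands:
    - {"tx": 0, "ty": 0.003, "tz": 0, "twist": 0}
    - {"tx": 0, "ty": 0.006, "tz": 0, "twist": 0}
    - {"tx": 0, "ty": 0.009, "tz": 0, "twist": 0}
    - {"tx": 0, "ty": 0.012, "tz": 0, "twist": 0}
    - {"tx": 0, "ty": 0.014, "tz": 0, "twist": 0}
    - {"tx": 0, "ty": 0.014, "tz": 0, "twist": 0}
    - {"tx": 0, "ty": 0.014, "tz": 0, "twist": 0}
    - {"tx": 0, "ty": 0.014, "tz": 0, "twist": 0}

```text
t: 35.58
eef_pos: [0.4797, -0.1642, 0.0082]
ee_rot: [-3.139, 0.003, 0.115]
force: [-6.3, 15.7, 6.3]
width: 0.0459
gripper_force: 25.0
```

Stop felt at about 15 N, as with the short piece. I'll hold, then open a little, since there's limited room ahead.

Request:
arm_command:
  commands:
    - {"tx": 0, "ty": 0, "tz": 0, "twist": 0}
    - {"tx": 0, "ty": 0, "tz": 0, "twist": 0}
    - {"tx": 0, "ty": 0, "tz": 0, "twist": 0}
    - {"tx": 0, "ty": 0, "tz": 0, "twist": 0}
    - {"tx": 0, "ty": 0, "tz": 0, "twist": 0}
    - {"tx": 0, "ty": 0, "tz": 0, "twist": 0}
    - {"tx": 0, "ty": 0, "tz": 0, "twist": 0}
    - {"tx": 0, "ty": 0, "tz": 0, "twist": 0}

```text
t: 36.25
eef_pos: [0.4797, -0.1642, 0.0082]
ee_rot: [-3.139, 0.003, 0.115]
force: [-8.6, 16.2, 6.3]
width: 0.046
gripper_force: 25.0
```

Request:
arm_command:
  commands:
    - {"tx": 0, "ty": 0, "tz": 0, "twist": 0}
    - {"tx": 0, "ty": 0, "tz": 0, "twist": 0}
    - {"tx": 0, "ty": 0, "tz": 0, "twist": 0}
    - {"tx": 0, "ty": 0, "tz": 0, "twist": 0}
    - {"tx": 0, "ty": 0, "tz": 0, "twist": 0}
    - {"tx": 0, "ty": 0, "tz": 0, "twist": 0}
    - {"tx": 0, "ty": 0, "tz": 0, "twist": 0}
    - {"tx": 0, "ty": 0, "tz": 0, "twist": 0}
  claw: 0.6

```text
t: 36.92
eef_pos: [0.4817, -0.1659, 0.0086]
ee_rot: [3.142, 0.0, 0.115]
force: [0.2, 0.8, -1.0]
width: 0.0526
gripper_force: 0.0
```

Request:
arm_command:
  commands:
    - {"tx": 0, "ty": -0.004, "tz": 0, "twist": 0}
    - {"tx": 0, "ty": -0.007, "tz": 0, "twist": 0}
    - {"tx": 0, "ty": -0.007, "tz": 0, "twist": 0}
    - {"tx": 0, "ty": -0.007, "tz": 0, "twist": 0}
    - {"tx": 0, "ty": -0.007, "tz": 0, "twist": 0}
    - {"tx": 0, "ty": -0.007, "tz": 0, "twist": 0}
    - {"tx": 0, "ty": -0.007, "tz": 0, "twist": 0}
    - {"tx": 0, "ty": -0.007, "tz": 0, "twist": 0}

```text
t: 37.58
eef_pos: [0.4815, -0.1641, 0.0086]
ee_rot: [-3.142, -0.0, 0.116]
force: [-0.3, -0.2, -0.2]
width: 0.0526
gripper_force: 0.0
```

Request:
arm_command:
  commands:
    - {"tx": 0, "ty": 0, "tz": 0, "twist": 0}
    - {"tx": 0, "ty": 0, "tz": 0, "twist": 0}
    - {"tx": 0, "ty": 0.002, "tz": 0, "twist": 0}
    - {"tx": 0, "ty": 0.004, "tz": 0, "twist": 0}
    - {"tx": 0, "ty": 0.006, "tz": 0, "twist": 0}
    - {"tx": 0, "ty": 0.008, "tz": 0, "twist": 0}
    - {"tx": 0, "ty": 0.009, "tz": 0, "twist": 0}
    - {"tx": 0, "ty": 0.009, "tz": 0, "twist": 0}
  claw: 0.555

```text
t: 38.25
eef_pos: [0.4817, -0.1653, 0.0086]
ee_rot: [-3.14, -0.0, 0.115]
force: [-2.7, 10.0, 2.5]
width: 0.0488
gripper_force: 4.9
```

Request:
arm_command:
  commands:
    - {"tx": 0, "ty": 0, "tz": 0, "twist": 0}
    - {"tx": 0, "ty": 0, "tz": 0, "twist": 0}
    - {"tx": 0, "ty": 0, "tz": 0, "twist": 0}
    - {"tx": 0, "ty": -0.004, "tz": 0, "twist": 0}
    - {"tx": 0, "ty": -0.008, "tz": 0, "twist": 0}
    - {"tx": 0, "ty": -0.01, "tz": 0, "twist": 0}
    - {"tx": 0, "ty": -0.01, "tz": 0, "twist": 0}
    - {"tx": 0, "ty": -0.01, "tz": 0, "twist": 0}

```text
t: 38.92
eef_pos: [0.4815, -0.164, 0.0086]
ee_rot: [3.142, 0.0, 0.116]
force: [-0.1, 0.3, 0.1]
width: 0.0486
gripper_force: 0.0
```

Request:
arm_command:
  commands:
    - {"tx": 0, "ty": 0, "tz": 0, "twist": 0}
    - {"tx": 0, "ty": 0, "tz": 0, "twist": 0}
    - {"tx": 0, "ty": 0, "tz": 0, "twist": 0}
    - {"tx": 0, "ty": 0, "tz": -0.02, "twist": 0}
    - {"tx": 0, "ty": 0, "tz": -0.08, "twist": 0}
    - {"tx": 0, "ty": 0, "tz": -0.2, "twist": 0}
    - {"tx": 0, "ty": 0, "tz": -0.35, "twist": 0}
    - {"tx": 0, "ty": 0, "tz": -0.5, "twist": 0}
  claw: 0.6

```text
t: 39.58
eef_pos: [0.4806, -0.1639, 0.1349]
ee_rot: [-3.142, 0.002, 0.116]
force: [2.1, -1.2, -0.5]
width: 0.0528
gripper_force: 0.0
```

```bash
python3 - <<'E'
from h import *
s=get_state();print(s['t'],s['eef_pos'],s['force'])
save("wrist","w7")
E
```

```text
39.5833 [ 0.48062415 -0.16392188  0.13493377] [ 2.05445225 -1.23209326 -0.52230577]
```

View pics/w7.png

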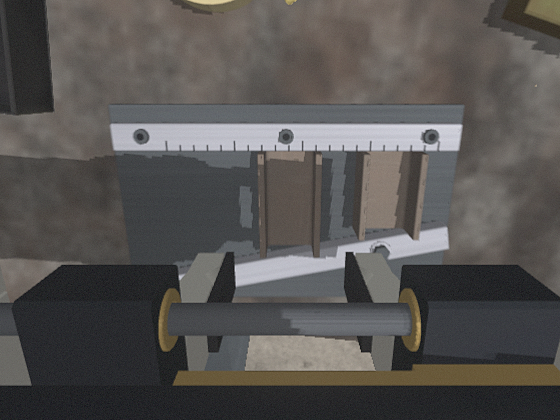

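Both pieces lie square and seated between the fences: the long one at (290,205) and the short one ahead of it at (392,195). The gripper is clear, so I'm handing the job in.

```bash
python3 -c "
from station import job_done
print(job_done())"
```

```text
the job is handed in; nothing more can be done
None
```

Both channel pieces are wedged square between the fences, the short one first and the long one behind it. Each was pushed to its stop with about 10–16 N along the lane and let go, and the job was handed in at about 40 s. The hand-in returned no verdict.

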